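# Sweep loose microscope filters through the gate into the storage slot

## Robot

A 7-joint arm with a two-finger parallel gripper is mounted at the origin on the work surface. World frame = base frame: x ahead of the robot, y to its left, z up, the work surface at z = 0. Lengths are in m, angles in rad, forces in N, time in s.
With the tool pointing down it reaches from about 0.4 to 0.85 m from the base axis. Payload 10.4 kg.
Tool frame: the origin (TCP) lies on the centre line of the jaws, within the pads' length; the fingertips stand 11 mm ahead of it and the grasp point (between the pads) lies 8 mm behind it; y points along the fingers, x is the direction in which the jaws open and shut, and the axes are right-handed (so a half turn about y gives the same grasp; the last joint's range is limited). The gripper opens to 87 mm and grips with 3 to 60 N. Pads are 19 mm wide; open, the fingers measure 117 mm over their backs; the gripper's body (75 mm by 190 mm) begins 51 mm behind the grasp point.
Start: joints at [1.209, 0.332, -0.065, 1.46, 0.022, 1.35, -0.088], TCP at [0.208, -0.589, 0.234] pointing down, gripper open.
Joint ranges: [-2.6, 2.6], [-0.5, 2.12], [-1.47, 1.34], [0.16, 2.42], [-1.27, 4.41], [0.06, 2.06], [-2.6, 2.6]. Speed limits (rad/s): [2.22, 2.22, 2.79, 2.79, 3.14, 3.14, 3.14].

## Interface

Orientations are given as a rotation vector (axis times angle).
In Python, from rig import robot, optics, workorder gives the robot as it stands.
- The arm moves only by the tool apply_moves, never from a script. Its argument "commands" is a list of rows, each a list of 7 numbers: the turn, a rotation vector about the world's x, y, z in rad, then the shift along the world's x, y, z in mm, then the opening, from 0 (shut) to 1 (fully open). In form: [[ax, ay, az, x, y, z, jaw], ...]. A call has 1 to 12 rows; each row shifts and turns the pose as measured when the row begins; what a row does not reach is not made up. A row lasts 1/8 s, in which the tool goes at most 62.5 mm and 10.7 degrees, less where a joint would pass 70% of its speed; a pose out of reach is approached as far as the arm can. A call is refused whole if a number of a shift passes 62.5 or a number of a turn 0.188, either way. A call with a gripper value outside its range is refused whole. The fingers move at their own pace and stop on an object; "squeeze" is the grip in N (left out, the last holds). Time passes only in rows, so rows that do not move let the fingers close. It gives the time, the measured TCP pose, the force and the opening at its end, in the units of the state.
- robot.observe(): the state, without advancing time (a new reading comes with each control period).
- optics.snapshot(name): name is "side" or "top" or "wrist"; returns a dict with "image" (400x640x3 uint8, blue, green, red), "vfov" (degrees; the focal length in pixels is half the picture's height over the tangent of half this angle, whatever the lens; pixels are square), "cx", "cy" (the principal point, pixels), "dist_coeffs" ([k1, k2, p1, p2, k3] as OpenCV has them; the pictures are not rectified), "camera_from_world" (4x4, takes a point from world to camera coordinates). Camera axes: x right, y down, z forward; pixel columns grow to the right and rows downward; lengths in m; the calibration is good to about 2 mm. A picture is of the moment at which its call begins. There is no depth.
- workorder.close_job(): hands the job in, once; it reports no verdict.
Trained networks look in a picture, given as the dict that the camera call returned (one of the last four; its "shot" number tells which), for a name from the list of things; names that differ only in an ending like _2 or _b are one class to them, and where a whole thing is asked for, a point or a joint stands for the part that bears it (a point fixed in the world has none). Each returns a list of dicts, best first, with "score" (0 to 1); they miss things now and then, are a little off and sometimes report something else, mostly with a low value. They report only what shows in the picture. A call takes as long as a camera call. They do not tell look-alikes from the thing itself.
- optics.look_for(picture, label): "box" ([centre column, centre row, width, height] in pixels, round what is visible of it).
- optics.masks_of(picture, label): "region" (400x640 bool, what is visible of it) and "box" ([centre column, centre row, width, height] in pixels, round what is visible of it).
The state is a dict: "time_s": time; "joint_positions": joint angles; "dq": joint speeds; "joint_torque": joint torques, N m; "position": TCP position; "orientation": TCP orientation; "wrist_force": force on the tool from outside, world axes, zero at the start; "ft_torque": the same for the moment, N m; "opening": finger opening in m.
Only numpy, scipy, OpenCV 4.12 (cv2) and the standard library are available. Lean on these libraries where they do the work, as an engineer would, in place of code of your own. Each camera call takes 0.05 s, during which the arm holds its last target.

## Task

Put the three loose microscope filters (blue, green and amber) away: with the fingertips, sweep them along the white deck one at a time, in any order, through the gate in the blue wall so that each drops into the storage slot behind it. Only push them, never lift one off the deck, and leave the brass objective, the white bottle and the red-capped jar where they stand.

Things in the scene. Friction and masses are not known exactly. Their poses are not given: they have to be found in the camera images.
- tray: Filter tray, fixed to the bench: 245 mm along its x, 262 mm along its y. Origin on the bench under it; its x axis points the way the filters are swept. Flat white deck from x = -120 to 60 mm, top 40 mm above the bench. 6 mm wide rims rise 10 mm above the deck at the sides (inner faces y = +-125 mm) and rear (inner face x = -114 mm). Deck ends at x = 60 mm.
- gate (a point): Middle of the gate, on the deck's end edge at deck height (tray x = 60, y = 0, z = 40 mm), axes as the tray's. The gate is the only opening, 40 mm wide (y = -20 to 20 mm), in a blue wall that stands at x = 60 mm and rises 10 mm above the deck; its corners are rounded to 8 mm radius. A filter tips into the slot once its centre is past the edge.
- slot (a point): Middle of the storage slot's dark rubber floor (tray x = 88, y = 0, z = 6 mm), 34 mm below the deck, axes as the tray's. The open-topped slot is 56 mm long and 40 mm wide (tray x = 60 to 116, y = -20 to 20 mm), and its far wall is as high as the gate's wall.
- deck (a point): Point on the deck's top (tray x = -22, y = 0, z = 40 mm), axes as the tray's. The filters start in a loose row across the deck: one within 10 mm of y = 0 and one 52 to 64 mm to either side, each with its centre 60 to 105 mm before the deck's end; which colour is where varies.
- filter_blue: Blue glass filter disc in a dark steel rim, 30 mm diameter, 8 mm thick, about 18 g, lying flat and loose on the tray's deck. Origin at its centre, 4 mm above the deck as it lies; z is its axis. Slides freely when pushed.
- filter_green: Green glass filter disc in a dark steel rim, 30 mm diameter, 8 mm thick, about 18 g, lying flat and loose on the tray's deck. Origin at its centre, 4 mm above the deck as it lies; z is its axis. Slides freely when pushed.
- filter_amber: Amber glass filter disc in a dark steel rim, 30 mm diameter, 8 mm thick, about 18 g, lying flat and loose on the tray's deck. Origin at its centre, 4 mm above the deck as it lies; z is its axis. Slides freely when pushed.
- objective: Brass microscope objective standing on the deck near its rear corner, on the +y side of the tray; 24 mm diameter, 42 mm tall, origin under its centre. To be left alone.
- spray: White bottle with a green cap standing on the bench beyond the slot, 60 mm diameter, 130 mm tall, origin under its centre. To be left alone.
- jar: Low clear jar with a red cap standing on the bench beside the tray's +y side, 52 mm diameter, 55 mm tall, origin under its centre. To be left alone.
Not all that is in view belongs to the job. What is shaped like the filter_amber but pink is not meant.

How it is judged:
On the way, in this order (a step that is already met when the one before it is completed fails the run):
1. a first filter lies in the slot (((z of filter_blue in the frame of tray below 0.034 m and x of filter_blue in the frame of tray between 0.06 and 0.116 m and y of filter_blue in the frame of tray between -0.02 and 0.02 m) or (z of filter_green in the frame of tray below 0.034 m and x of filter_green in the frame of tray between 0.06 and 0.116 m and y of filter_green in the frame of tray between -0.02 and 0.02 m) or (z of filter_amber in the frame of tray below 0.034 m and x of filter_amber in the frame of tray between 0.06 and 0.116 m and y of filter_amber in the frame of tray between -0.02 and 0.02 m))), for 0.2 s.
2. a second filter lies in the slot ((((z of filter_blue in the frame of tray below 0.034 m and x of filter_blue in the frame of tray between 0.06 and 0.116 m and y of filter_blue in the frame of tray between -0.02 and 0.02 m) and (z of filter_green in the frame of tray below 0.034 m and x of filter_green in the frame of tray between 0.06 and 0.116 m and y of filter_green in the frame of tray between -0.02 and 0.02 m)) or ((z of filter_blue in the frame of tray below 0.034 m and x of filter_blue in the frame of tray between 0.06 and 0.116 m and y of filter_blue in the frame of tray between -0.02 and 0.02 m) and (z of filter_amber in the frame of tray below 0.034 m and x of filter_amber in the frame of tray between 0.06 and 0.116 m and y of filter_amber in the frame of tray between -0.02 and 0.02 m)) or ((z of filter_green in the frame of tray below 0.034 m and x of filter_green in the frame of tray between 0.06 and 0.116 m and y of filter_green in the frame of tray between -0.02 and 0.02 m) and (z of filter_amber in the frame of tray below 0.034 m and x of filter_amber in the frame of tray between 0.06 and 0.116 m and y of filter_amber in the frame of tray between -0.02 and 0.02 m)))), for 0.2 s.
3. the third filter lies in the slot (z of each of filter_blue, filter_green, filter_amber in the frame of tray below 0.034 m and x of filter_blue in the frame of tray between 0.06 and 0.116 m and y of filter_blue in the frame of tray between -0.02 and 0.02 m and x of filter_green in the frame of tray between 0.06 and 0.116 m and y of filter_green in the frame of tray between -0.02 and 0.02 m and x of filter_amber in the frame of tray between 0.06 and 0.116 m and y of filter_amber in the frame of tray between -0.02 and 0.02 m), for 0.2 s.
At the end, for the whole second after the job is handed in: All three filters are at rest inside the slot, each with its centre at least 6 mm below the deck; objective, bottle and jar stand upright within 20 mm of where they were (all of step 3 and linear speed of each of filter_blue, filter_green, filter_amber below 0.02 m/s and distance of each of objective, spray, jar from where it was at the start of the episode below 0.02 m and angle between each of objective, spray, jar's own z axis and vertical below 0.2 rad); the robot touches nothing.
It fails at once if a filter is lifted more than 12 mm off the deck (z of any of filter_blue, filter_green, filter_amber in the frame of tray above 0.056 m).
It fails at once if the objective, the bottle or the jar is knocked over or shifted by more than 20 mm (distance of any of objective, spray, jar from where it was at the start of the episode above 0.02 m or angle between any of objective, spray, jar's own z axis and vertical above 0.5 rad).
It also fails if it takes over 58 s, if anything falls off the work surface, if the arm or the gripper's body presses on something with over 40 N, if the wrist force passes 120 N, or if a joint passes its speed limit or range.

## Working session

There is one attempt and no reset: what is moved stays moved. The work goes in short steps, Python scripts to look and compute and a tool call to move; the robot and the scene stay as the last step left them, time stands still between calls to the robot, and variables do not carry over. Pictures are saved under pics/ and viewed, and the job is handed in when it is done.

Besides the shell and the picture viewer there is one more tool, called after "Emit:" by a JSON object that holds its "method" and its "body", one argument or row to a line. apply_moves: Moves the arm, as the interface text tells. Its arguments: {"type":"object","properties":{"commands":{"type":"array","items":{"type":"array","items":{"type":"number"}}},"squeeze":{"type":"number"}},"required":["commands"]}

```bash
ls; mkdir -p pics
python3 - <<'E'
from rig import robot, optics, workorder
import cv2
s=robot.observe(); print({k:s[k] for k in ("time_s","position","orientation","opening")})
for n in ("top","side"):
    p=optics.snapshot(n); cv2.imwrite(f"pics/{n}0.png",p["image"]); print(n,p["vfov"],p["cx"],p["cy"],p["dist_coeffs"]);print(p["camera_from_world"])
E
```

```text
pics
{'time_s': 0.0, 'position': array([ 0.20757847, -0.58912574,  0.2327418 ]), 'orientation': array([-1.3498448 ,  0.95701016, -0.95498708]), 'opening': 0.08744119217149784}
top 50.729932104592 317.6891553383274 193.2415392204398 [-0.061553  0.        0.        0.        0.      ]
[[-3.16271368e-04 -9.99999163e-01 -1.25434690e-03 -1.03487328e-02]
 [-9.97599257e-01  4.02375927e-04 -6.92499890e-02  5.79439579e-01]
 [ 6.92504358e-02  1.22943375e-03 -9.97598549e-01  7.00784720e-01]
 [ 0.00000000e+00  0.00000000e+00  0.00000000e+00  1.00000000e+00]]
side 43.64699916086633 316.7821922868138 200.38352048459396 [-0.0955025  0.         0.         0.         0.       ]
[[-0.97954627 -0.20111938 -0.00633183  0.55637317]
 [-0.14864511  0.7444642  -0.65090528  0.13775657]
 [ 0.13562349 -0.63665065 -0.75913255  0.78562784]
 [ 0.          0.          0.          1.        ]]
```

View pics/top0.png

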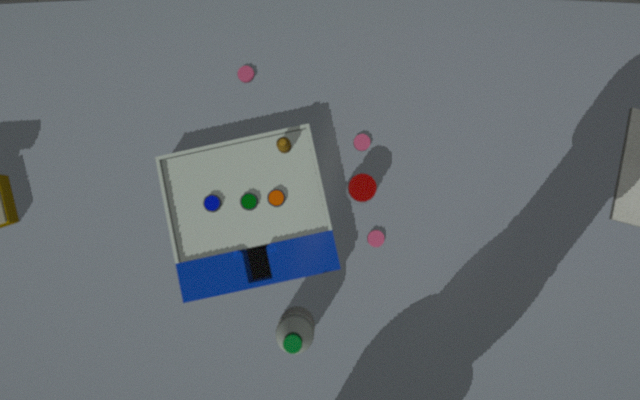

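View pics/side0.png

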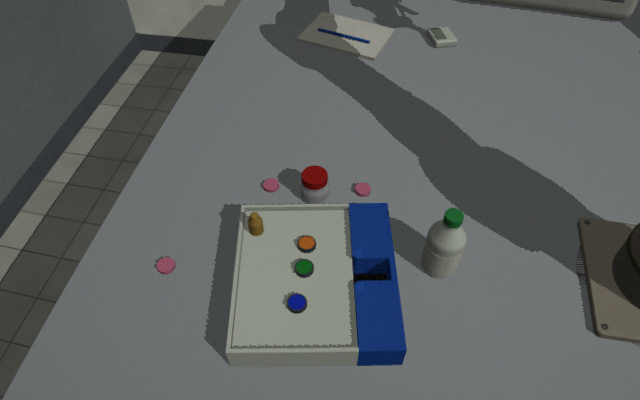

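```bash
cat > h.py <<'E'
import numpy as np, cv2
from scipy.optimize import least_squares
def K(p):
    f=200/np.tan(np.radians(p["vfov"])/2); return np.array([[f,0,p["cx"]],[0,f,p["cy"]],[0,0,1]])
def ray(p,uv,z):
    n=cv2.undistortPoints(np.array([[uv]],float),K(p),np.array(p["dist_coeffs"]))[0,0]
    T=np.array(p["camera_from_world"]);R=T[:3,:3];c=-R.T@T[:3,3];d=R.T@np.array([n[0],n[1],1]);
    return c+d*(z-c[2])/d[2]
def proj(p,X):
    T=np.array(p["camera_from_world"]);
    return cv2.projectPoints(np.array(X,float).reshape(-1,1,3),cv2.Rodrigues(T[:3,:3])[0],T[:3,3],K(p),np.array(p["dist_coeffs"]))[0][:,0]
def tw(pose,X):
    x,y,a=pose;X=np.atleast_2d(np.array(X,float));c,s=np.cos(a),np.sin(a)
    return np.c_[x+c*X[:,0]-s*X[:,1],y+s*X[:,0]+c*X[:,1],X[:,2]]
def wt(pose,P):
    x,y,a=pose;c,s=np.cos(a),np.sin(a);dx,dy=P[0]-x,P[1]-y
    return np.array([c*dx+s*dy,-s*dx+c*dy,P[2]])
E
python3 - <<'E'
from rig import robot, optics
from h import *
for n in ("top","side"):
    p=optics.snapshot(n)
    m=optics.masks_of(p,"tray")
    for r in m[:2]: print(n,"tray",r["score"],np.round(r["box"],1))
    hull=cv2.convexHull(np.argwhere(m[0]["region"])[:,::-1].astype(np.int32)); print(cv2.approxPolyDP(hull,4,True)[:,0].tolist())
    for l in ("filter_blue","filter_green","filter_amber","objective","jar","spray"):
        for r in optics.masks_of(p,l)[:3]:
            v,u=np.argwhere(r["region"]).mean(0); print(l,round(r["score"],2),round(u,1),round(v,1),r["region"].sum(), np.round(ray(p,(u,v),.046),4))
    cv2.imwrite(f"pics/{n}crop.png",cv2.resize(p["image"][110:320,130:430] if n=="top" else p["image"][190:380,210:490],None,fx=2.6,fy=2.6,interpolation=cv2.INTER_CUBIC))
E
```

```text
top tray 0.97 [248.3 215.8 185.4 181.9]
top tray 0.3 [277.8 200.3  21.8  19.2]
[[340, 268], [183, 303], [156, 157], [307, 124]]
filter_blue 0.71 212.2 203.0 282 [0.5615 0.1636 0.046 ]
filter_green 0.62 248.6 201.2 261 [0.5645 0.1033 0.046 ]
filter_amber 0.7 245.8 73.7 218 [0.7805 0.111  0.046 ]
filter_amber 0.65 361.2 141.9 223 [ 0.6632 -0.0831  0.046 ]
filter_amber 0.63 375.3 238.6 250 [ 0.5031 -0.1049  0.046 ]
objective 0.52 212.0 203.0 289 [0.5615 0.1639 0.046 ]
objective 0.48 283.4 144.7 170 [0.6586 0.0464 0.046 ]
jar 0.59 360.3 188.6 760 [ 0.5852 -0.0808  0.046 ]
jar 0.56 295.1 329.3 1531 [0.3565 0.0261 0.046 ]
spray 0.64 295.0 329.7 1506 [0.3559 0.0262 0.046 ]
side tray 0.74 [314.3 285.4 179.6 162.2]
[[402, 363], [231, 366], [225, 350], [241, 207], [385, 203], [403, 322]]
filter_blue 0.57 296.3 303.4 352 [0.5635 0.168  0.046 ]
filter_green 0.63 303.5 268.0 269 [0.5665 0.1067 0.046 ]
filter_amber 0.73 362.1 189.2 164 [ 0.5021 -0.0706  0.046 ]
filter_amber 0.72 165.4 265.0 310 [0.7771 0.1445 0.046 ]
filter_amber 0.61 270.5 185.1 181 [ 0.6603 -0.0489  0.046 ]
objective 0.84 254.9 224.7 263 [0.6625 0.0408 0.046 ]
jar 0.89 314.1 185.0 939 [ 0.5857 -0.064   0.046 ]
spray 0.68 444.4 245.1 2271 [0.357  0.0215 0.046 ]
spray 0.16 315.8 288.4 25982 [0.5408 0.138  0.046 ]
```

View pics/topcrop.png

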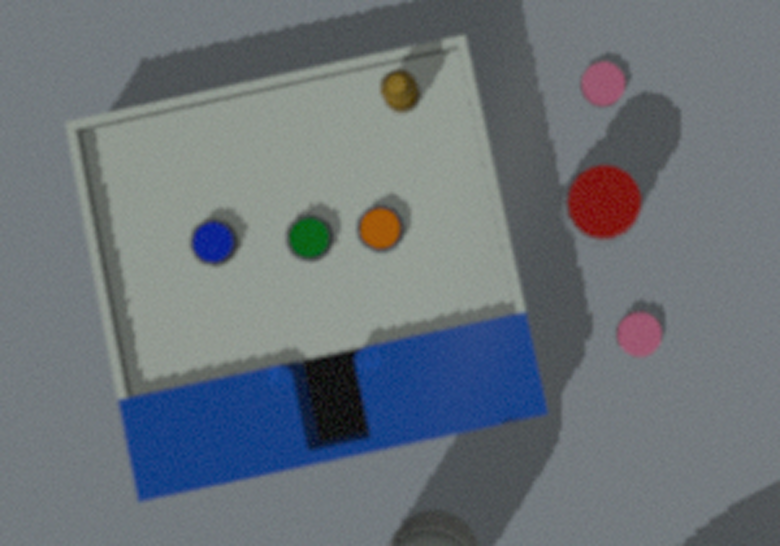

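View pics/sidecrop.png

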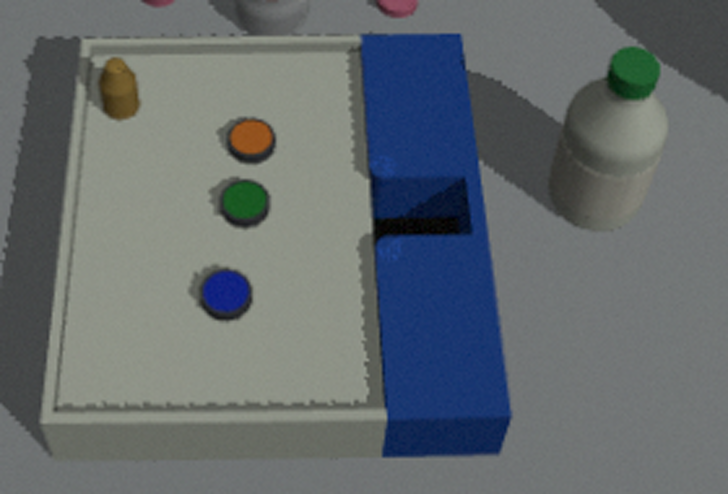

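```bash
cat > filt.py <<'E'
from h import *
def filters(p):
    hsv=cv2.cvtColor(p["image"],cv2.COLOR_BGR2HSV); out={}
    for n,(a,b) in dict(blue=(112,130),green=(50,75),amber=(6,18)).items():
        m=cv2.inRange(hsv,(a,170,60),(b,255,255)); 
        k,l,st,c=cv2.connectedComponentsWithStats(m)
        out[n]=[(np.round(c[i],1),int(st[i,4])) for i in range(1,k) if 60<st[i,4]<400]
    return out
E
python3 - <<'E'
from rig import robot, optics
from filt import *
pt=optics.snapshot("top");ps=optics.snapshot("side")
T=dict(zip(["A","B","C","D","E","F"],[(-120,-131),(-120,131),(125,131),(125,-131),(60,-131),(60,131)]))
top=dict(A=(156.2,156.9),B=(308.8,123.8),C=(340,268.8),D=(183.5,302.3),E=(176.2,263.8),F=(332.3,230.4))
side=dict(B=(241.5,205.4),F=(348.8,203.8),C=(387.3,203.8),D=(406.5,349.6),E=(358,349.6),A=(226.5,349.6))
def res(pose,cams):
    r=[]
    for p,d in cams:
        for k,uv in d.items(): r+=list(proj(p,tw(pose,[[T[k][0]/1e3,T[k][1]/1e3,.05]]))[0]-uv)
    return np.array(r)
for nm,c in dict(top=[(pt,top)],side=[(ps,side)],both=[(pt,top),(ps,side)]).items():
    s=least_squares(res,[.52,.1,3.1],args=(c,),loss="soft_l1"); print(nm,np.round(s.x,4),np.round(s.fun,1))
    pose=s.x
np.save("pose.npy",pose)
for p in(pt,ps):
    for n,L in filters(p).items():
        for uv,a in L:
            P=ray(p,uv,.048); print(n,uv,a,np.round(P,4),np.round(wt(pose,P)*1e3,1))
print("gate",tw(pose,[[.06,0,.04],[.088,0,.04]]),"obj top",wt(pose,ray(pt,(283.5,143),.08)),wt(pose,ray(ps,(255,234),.042)))
st=robot.observe();R=cv2.Rodrigues(st["orientation"])[0];print(np.round(R,3))
E
```

```text
top [0.5485 0.1061 3.3532] [-0.7 -0.1  0.5 -0.3  0.9  0.5 -0.2  0.6 -0.6 -0.3  0.1 -0.4]
side [0.5504 0.1082 3.3535] [ 0.3 -1.5  0.  -1.1  0.1 -1.6 -0.1 -0.1  0.5  0.9 -1.   2. ]
both [0.5495 0.107  3.3524] [-1.1 -0.8  0.1 -0.8  0.4 -0.1 -0.7 -0.2 -1.1 -1.  -0.4 -1.   1.2 -2.1
  0.8 -1.6  0.8 -2.   0.5 -0.7  1.2  0.2 -0.2  1.2]
blue [211.6 202.6] 170 [0.5621 0.1641 0.048 ] [-24.3 -53.3  48. ]
green [248.6 201. ] 162 [0.5648 0.103  0.048 ] [-14.    7.1  48. ]
green [292.3 342.8] 240 [0.3353 0.0305 0.048 ] [225.5  29.9  48. ]
amber [275.8 197.4] 176 [0.5707 0.0582 0.048 ] [-10.5  52.1  48. ]
blue [296.4 301.7] 201 [0.5636 0.1664 0.048 ] [-26.2 -55.2  48. ]
green [303.8 266.4] 151 [0.5663 0.105  0.048 ] [-16.    5.4  48. ]
amber [306.1 242.4] 155 [0.5725 0.0604 0.048 ] [-12.7  50.3  48. ]
gate [[0.49087239 0.09440715 0.04      ]
 [0.46349204 0.08854911 0.04      ]] obj top [-0.08978265  0.08418819  0.08      ] [-0.09574339  0.07234877  0.042     ]
[[ 0.332  0.     0.943]
 [-0.943 -0.     0.332]
 [ 0.    -1.    -0.   ]]
```

```bash
cat > plan.py <<'E'
# usage: plan.py x y tipz(mm world) heading_deg : push direction relative to tray x
import sys
from rig import robot
from h import *
pose=np.load("pose.npy");s=robot.observe();R=cv2.Rodrigues(s["orientation"])[0]
a=np.arctan2(R[1,0],R[0,0]); P=s["position"]
cur=wt(pose,P)*1e3; h=np.degrees((a-pose[2]-np.pi/2+np.pi)%(2*np.pi)-np.pi)
print("t",round(s["time_s"],2),"tray xyz",np.round(cur,1),"tip z",round(P[2]*1e3-11,1),"head",round(h,1),"open",round(s["opening"]*1e3,1),"F",np.round(s["wrist_force"],1),"tilt",np.round(R[:2,1],3),"q",np.round(s["joint_positions"],2))
v=[float(x) for x in sys.argv[1:]]
while len(v)>=4:
    x,y,z,hd=v[:4];v=v[4:]
    W=tw(pose,[[x/1e3,y/1e3,(z+11)/1e3]])[0]
    print("to",x,y,z,hd,": d world mm",np.round((W-P)*1e3,1),"yaw",round(np.radians(hd-h),3)); P=W;h=hd
E
python3 plan.py -15 6 200 0 -47 6 100 0 -47 6 43 0
python3 - <<'E'
from rig import optics
from h import *
p=optics.snapshot("wrist"); cv2.imwrite("pics/wrist0.png",p["image"])
t=optics.snapshot("top");pose=np.load("pose.npy")
for z in(.03,.05): print("bottle",wt(pose,ray(t,(297,324),z)))
E
```

```text
t 1.0 tray xyz [480.  609.5 233.6] tip z 222.6 head 7.3 open 87.1 F [ 0.5 -0.1 -0.4] tilt [ 0. -0.] q [ 1.21  0.33 -0.06  1.46  0.02  1.35 -0.09]
to -15.0 6.0 200.0 0.0 : d world mm [357.7 693.7 -22.6] yaw -0.128
to -47.0 6.0 100.0 0.0 : d world mm [  31.3    6.7 -100. ] yaw 0.0
to -47.0 6.0 43.0 0.0 : d world mm [  0.   0. -57.] yaw 0.0
bottle [0.20155669 0.04187949 0.03      ]
bottle [0.19712364 0.04384542 0.05      ]
```

View pics/wrist0.png

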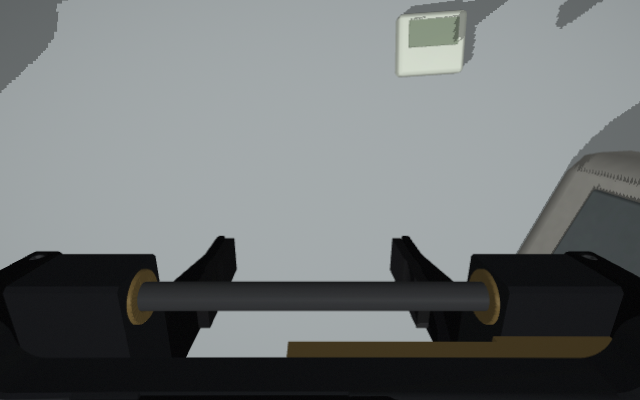

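Emit:
{"method": "apply_moves", "body": {
  "commands": [
    [0,0,0,10,15,0,0.2],
    [0,0,-0.012,28,50,0,0.2],
    [0,0,-0.012,28,50,0,0.2],
    [0,0,-0.012,28,50,0,0.2],
    [0,0,-0.012,28,50,0,0.2],
    [0,0,-0.012,28,50,0,0.2],
    [0,0,-0.012,28,50,0,0.2],
    [0,0,-0.012,28,50,0,0.2],
    [0,0,-0.012,28,50,0,0.2],
    [0,0,-0.012,28,50,0,0.2],
    [0,0,-0.012,28,50,0,0.2],
    [0,0,-0.012,28,50,0,0.2]
  ],
  "squeeze": 10
}}

```text
time_s: 2.6
position: [0.5313, 0.0042, 0.2347]
orientation: [-1.303, 1.052, -1.064]
wrist_force: [1.2, -1.2, 0.6]
opening: 0.0172
```

```bash
python3 plan.py -47 6 100 0 -47 6 43 0
```

```text
t 2.6 tray xyz [ 39.4  96.7 234.7] tip z 223.7 head -0.4 open 17.2 F [ 1.2 -1.2  0.6] tilt [ 0.003 -0.008] q [ 0.48  0.18 -0.64  1.68  0.12  1.32 -1.55]
to -47.0 6.0 100.0 0.0 : d world mm [  65.5  106.7 -123.7] yaw 0.006
to -47.0 6.0 43.0 0.0 : d world mm [  0.   0. -57.] yaw 0.0
```

Emit:
{"method": "apply_moves", "body": {
  "commands": [
    [0,0,0,16,27,-10,0.2],
    [0,0,0,17,27,-25,0.2],
    [0,0,0,17,27,-30,0.2],
    [0,0,0,16,26,-30,0.2],
    [0,0,0,0,0,-20,0.2],
    [0,0,0,0,0,0,0.2]
  ]
}}

```text
time_s: 3.35
position: [0.5956, 0.1265, 0.1177]
orientation: [-1.306, 1.04, -1.056]
wrist_force: [-0.0, 0.7, -0.3]
opening: 0.0178
```

```bash
python3 plan.py -48 6 70 0 -48 6 43 0;python3 - <<'E'
from rig import optics
from h import *
p=optics.snapshot("wrist"); cv2.imwrite("pics/wrist1.png",p["image"])
E
```

```text
t 3.35 tray xyz [-49.2  -9.5 117.7] tip z 106.7 head 0.4 open 17.8 F [-0.   0.7 -0.3] tilt [ 0.006 -0.007] q [ 0.22  0.46 -0.65  1.62  0.31  1.16 -1.86]
to -48.0 6.0 70.0 0.0 : d world mm [  2.1 -15.4 -36.7] yaw -0.006
to -48.0 6.0 43.0 0.0 : d world mm [  0.   0. -27.] yaw 0.0
```

View pics/wrist1.png

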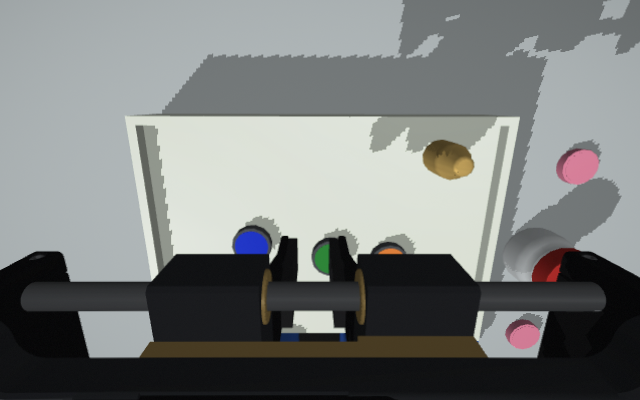

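Emit:
{"method": "apply_moves", "body": {
  "commands": [
    [0,0,0,1,-8,-17,0.2],
    [0,0,0,1,-7,-19,0.2],
    [0,0,0,0,0,-15,0.2],
    [0,0,0,0,0,-8,0.2],
    [0,0,0,0,0,0,0.2]
  ]
}}

```text
time_s: 4.03
position: [0.5989, 0.1079, 0.0579]
orientation: [-1.302, 1.039, -1.062]
wrist_force: [-0.3, 0.5, 0.6]
opening: 0.0176
```

```bash
python3 plan.py -48 6 43 0 0 3 43 0 48 0 43 0;python3 - <<'E'
from rig import optics
from h import *
p=optics.snapshot("side"); cv2.imwrite("pics/side1.png",cv2.resize(p["image"][190:380,210:490],None,fx=2.6,fy=2.6,interpolation=cv2.INTER_CUBIC))
E
```

```text
t 4.03 tray xyz [-48.4   9.4  57.9] tip z 46.9 head 0.1 open 17.6 F [-0.3  0.5  0.6] tilt [ 0.011 -0.008] q [ 0.23  0.52 -0.62  1.67  0.36  1.05 -1.86]
to -48.0 6.0 43.0 0.0 : d world mm [-1.2  3.3 -3.9] yaw -0.002
to 0.0 3.0 43.0 0.0 : d world mm [-47.6  -7.1   0. ] yaw 0.0
to 48.0 0.0 43.0 0.0 : d world mm [-47.6  -7.1   0. ] yaw 0.0
```

View pics/side1.png

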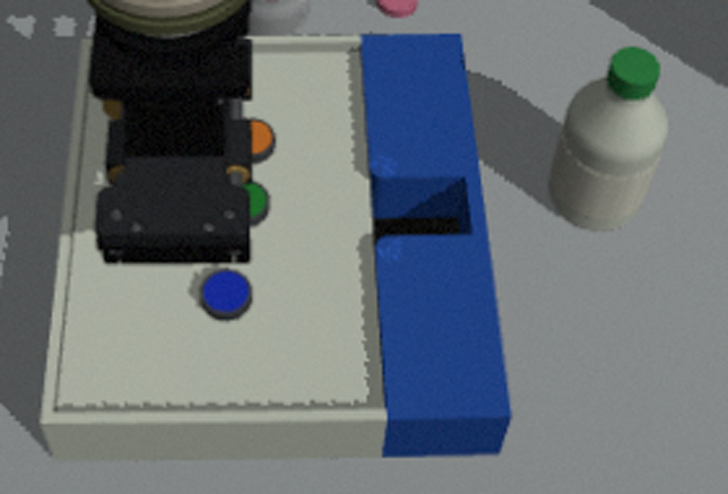

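Emit:
{"method": "apply_moves", "body": {
  "commands": [
    [0,0,0,-1,3,-3,0.2],
    [0,0,0,0,0,-1,0.2],
    [0,0,0,-5,-1,0,0.2],
    [0,0,0,-6,-1,0,0.2],
    [0,0,0,-6,-1,0,0.2],
    [0,0,0,-6,-1,0,0.2],
    [0,0,0,-6,-1,0,0.2],
    [0,0,0,-6,-1,0,0.2],
    [0,0,0,-6,-1,0,0.2]
  ]
}}

```text
time_s: 5.2
position: [0.555, 0.1046, 0.0557]
orientation: [-1.3, 1.037, -1.063]
wrist_force: [-0.1, -0.9, 0.7]
opening: 0.0174
```

```bash
cat > see.py <<'E'
import sys
from rig import optics
from filt import *
pose=np.load("pose.npy")
for n in sys.argv[2:]:
    p=optics.snapshot(n); 
    im=p["image"]
    if n=="side": im=im[190:380,210:490]
    if n=="top": im=im[110:320,130:430]
    cv2.imwrite(f"pics/{n}{sys.argv[1]}.png",cv2.resize(im,None,fx=2.6,fy=2.6,interpolation=cv2.INTER_CUBIC) if n!="wrist" else im)
    if n!="wrist":
      for k,L in filters(p).items():
        for uv,a in L: print(n,k,uv,a,np.round(wt(pose,ray(p,uv,.048))*1e3,1))
E
python3 plan.py 20 0 43 0 48 0 43 0; python3 see.py 2 wrist side
```

```text
t 5.2 tray xyz [-4.8  3.5 55.7] tip z 44.7 head 0.2 open 17.4 F [-0.1 -0.9  0.7] tilt [ 0.014 -0.007] q [ 0.27  0.44 -0.65  1.79  0.33  1.   -1.87]
to 20.0 0.0 43.0 0.0 : d world mm [-25.   -1.8  -1.7] yaw -0.003
to 48.0 0.0 43.0 0.0 : d world mm [-27.4  -5.9   0. ] yaw 0.0
side blue [296.4 301.9] 192 [-26.2 -55.5  48. ]
```

View pics/wrist2.png

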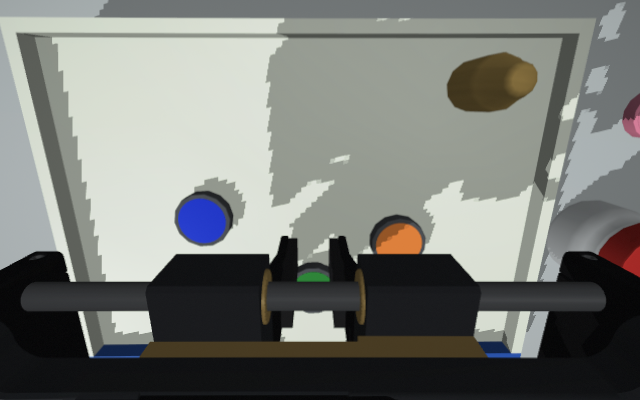

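View pics/side2.png

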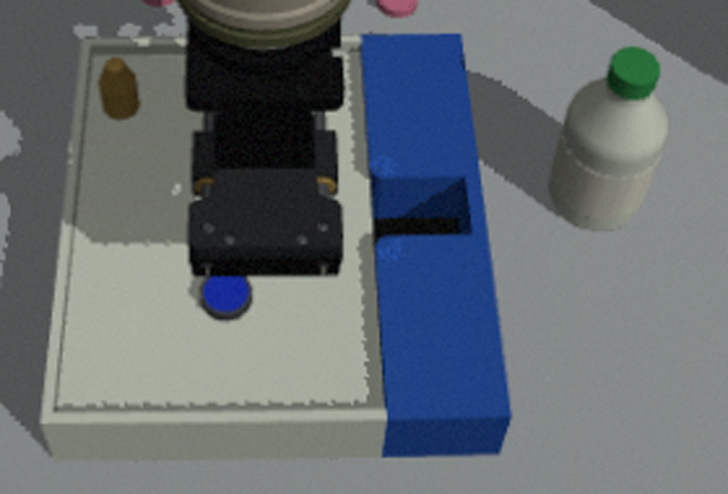

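Emit:
{"method": "apply_moves", "body": {
  "commands": [
    [0,0,0,-6,0,-1,0.2],
    [0,0,0,-6,-0.3,-0.5,0.2],
    [0,0,0,-6,-0.3,0,0.2],
    [0,0,0,-6,-0.5,0,0.2],
    [0,0,0,-6,-1,0,0.2],
    [0,0,0,-6,-1.2,0,0.2]
  ]
}}

```text
time_s: 6.05
position: [0.5168, 0.1013, 0.0543]
orientation: [-1.3, 1.036, -1.062]
wrist_force: [0.4, 0.8, 1.3]
opening: 0.0173
```

```bash
python3 plan.py 48 0 43 0; python3 see.py 3 wrist
```

```text
t 6.05 tray xyz [33.2 -1.3 54.3] tip z 43.3 head 0.2 open 17.3 F [0.4 0.8 1.3] tilt [ 0.014 -0.007] q [ 0.3   0.37 -0.67  1.89  0.29  0.96 -1.87]
to 48.0 0.0 43.0 0.0 : d world mm [-14.2  -4.4  -0.3] yaw -0.004
```

View pics/wrist3.png

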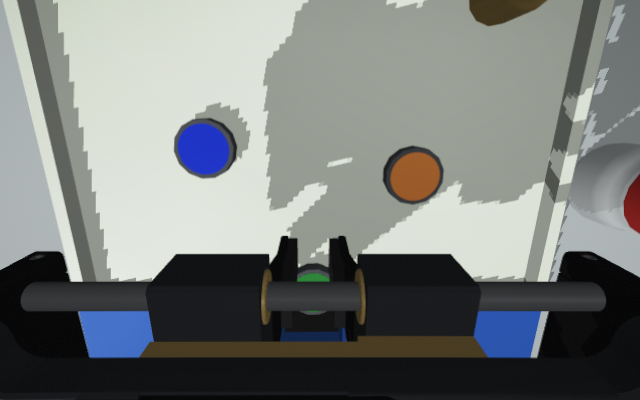

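Emit:
{"method": "apply_moves", "body": {
  "commands": [
    [0,0,0,-5,-1.5,0,0.2],
    [0,0,0,-5,-1.5,0,0.2],
    [0,0,0,-5,-1.2,0,0.2],
    [0,0,0,-2,-0.5,0,0.2],
    [0,0,0,0,0,0,0.2]
  ]
}}

```text
time_s: 6.72
position: [0.4978, 0.0959, 0.0542]
orientation: [-1.3, 1.037, -1.063]
wrist_force: [0.4, -1.3, -1.5]
opening: 0.0177
```

```bash
python3 plan.py 48 0 43 0; python3 see.py 4 wrist
```

```text
t 6.72 tray xyz [52.9 -0.  54.2] tip z 43.2 head 0.2 open 17.7 F [ 0.4 -1.3 -1.5] tilt [ 0.014 -0.008] q [ 0.32  0.33 -0.68  1.94  0.27  0.95 -1.85]
to 48.0 0.0 43.0 0.0 : d world mm [ 4.8  1.  -0.2] yaw -0.003
```

View pics/wrist4.png

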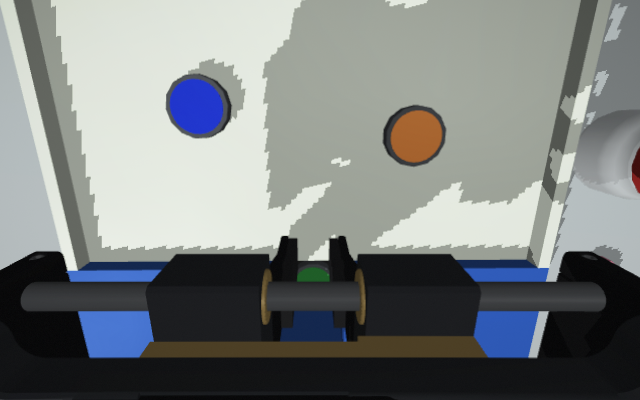

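Emit:
{"method": "apply_moves", "body": {
  "commands": [
    [0,0,0,6,2,5,0.2],
    [0,0,0,8,2,25,0.2],
    [0,0,0.1,20,12,30,0.2],
    [0,0,0.15,25,25,0,0.2],
    [0,0,0.15,25,25,0,0.2],
    [0,0,0.15,10,20,0,0.2],
    [0,0,0.15,0,10,0,0.2],
    [0,0,0.1,0,0,0,0.2]
  ]
}}

```text
time_s: 7.78
position: [0.5988, 0.1961, 0.1189]
orientation: [-1.517, 0.406, -0.43]
wrist_force: [-0.3, 0.3, -1.5]
opening: 0.0176
```

```bash
python3 plan.py -48 -79 70 47 -48 -79 43 47; python3 see.py 5 wrist top side
```

```text
t 7.78 tray xyz [-66.8 -76.9 118.9] tip z 107.9 head 47.3 open 17.6 F [-0.3  0.3 -1.5] tilt [0.018 0.008] q [ 0.22  0.55 -0.81  1.57  0.42  1.19 -1.21]
to -48.0 -79.0 70.0 47.0 : d world mm [-18.9  -1.8 -37.9] yaw -0.005
to -48.0 -79.0 43.0 47.0 : d world mm [  0.   0. -27.] yaw 0.0
top blue [211.5 202.6] 168 [-24.3 -53.4  48. ]
top green [261.1 262.8] 145 [89.   6.9 48. ]
top green [292.3 342.7] 241 [225.4  30.   48. ]
top amber [275.8 197.3] 176 [-10.6  52.1  48. ]
side green [371.2 277. ] 62 [ 85.2 -14.8  48. ]
side amber [306.9 242.2] 139 [-11.4  50.7  48. ]
```

View pics/wrist5.png

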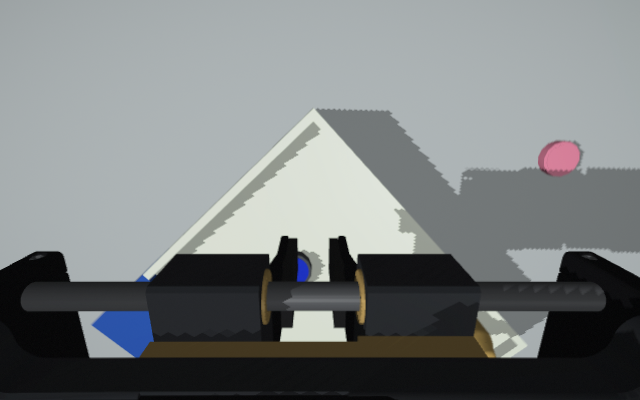

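View pics/top5.png

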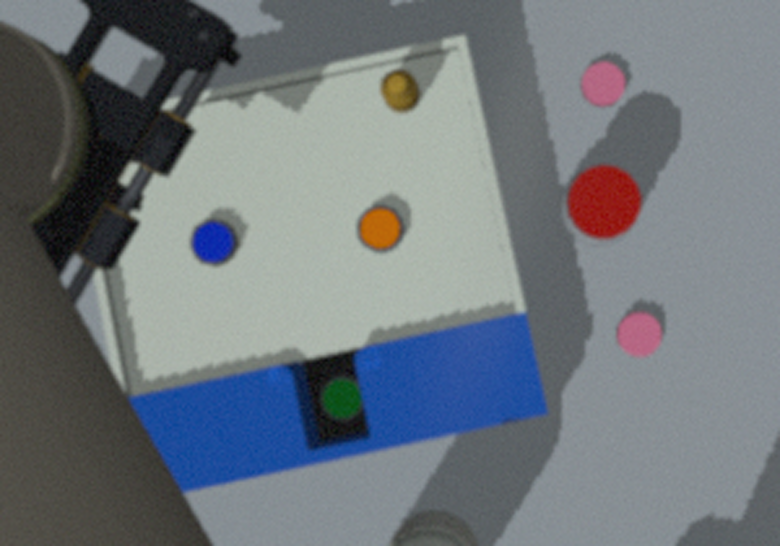

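Emit:
{"method": "apply_moves", "body": {
  "commands": [
    [0,0,0,-10,-1,-18,0.2],
    [0,0,0,-9,-1,-20,0.2],
    [0,0,0,0,0,-16,0.2],
    [0,0,0,0,0,-8,0.2],
    [0,0,0,0,0,0,0.2]
  ]
}}

```text
time_s: 8.55
position: [0.5816, 0.1917, 0.0559]
orientation: [-1.514, 0.419, -0.448]
wrist_force: [0.1, 0.1, 0.5]
opening: 0.0175
```

```bash
python3 plan.py -48 -79 43 47 11 -15 43 47; python3 see.py 6 wrist side
```

```text
t 8.55 tray xyz [-49.1 -76.2  55.9] tip z 44.9 head 46.2 open 17.5 F [0.1 0.1 0.5] tilt [0.021 0.007] q [ 0.21  0.58 -0.79  1.67  0.46  1.07 -1.27]
to -48.0 -79.0 43.0 47.0 : d world mm [-1.7  2.5 -1.9] yaw 0.015
to 11.0 -15.0 43.0 47.0 : d world mm [-44.3 -74.9   0. ] yaw 0.0
side green [370.9 277.2] 63 [ 84.7 -15.2  48. ]
```

View pics/wrist6.png

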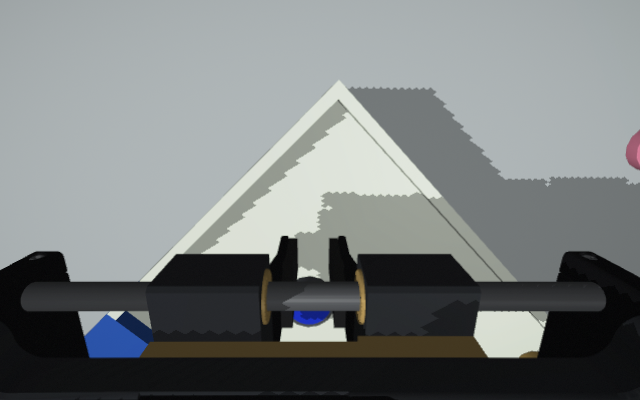

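Emit:
{"method": "apply_moves", "body": {
  "commands": [
    [0,0,0.015,-2,2.5,-2,0.2],
    [0,0,0,-3,-5,0,0.2],
    [0,0,0,-3.5,-6,0,0.2],
    [0,0,0,-3.5,-6,0,0.2],
    [0,0,0,-3.5,-6,0,0.2],
    [0,0,0,-3.5,-6,0,0.2],
    [0,0,0,-3.5,-6,0,0.2],
    [0,0,0,-3.5,-6,0,0.2],
    [0,0,0,-3.5,-6,0,0.2]
  ]
}}

```text
time_s: 9.78
position: [0.5513, 0.1445, 0.056]
orientation: [-1.515, 0.405, -0.438]
wrist_force: [0.5, -0.4, -1.4]
opening: 0.0169
```

```bash
python3 plan.py 11 -16 43 47; python3 see.py 7 wrist side
```

```text
t 9.78 tray xyz [ -9.5 -36.3  56. ] tip z 45.0 head 47.1 open 16.9 F [ 0.5 -0.4 -1.4] tilt [0.024 0.008] q [ 0.33  0.5  -0.82  1.79  0.42  1.02 -1.18]
to 11.0 -16.0 43.0 47.0 : d world mm [-15.8 -24.1  -2. ] yaw -0.001
```

View pics/wrist7.png

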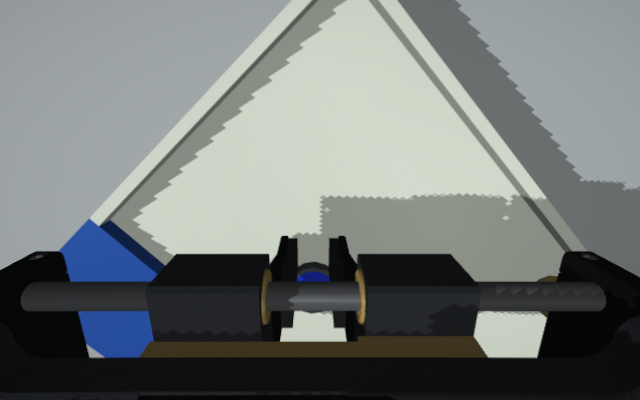

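Emit:
{"method": "apply_moves", "body": {
  "commands": [
    [0,0,0,-3.5,-5.5,-1,0.2],
    [0,0,0,-4,-6,-1,0.2],
    [0,0,0,-4,-6,0,0.2],
    [0,0,0,-4,-6,0,0.2]
  ]
}}

```text
time_s: 10.38
position: [0.5349, 0.1198, 0.0539]
orientation: [-1.515, 0.404, -0.438]
wrist_force: [0.8, -0.2, -0.3]
opening: 0.0172
```

```bash
python3 plan.py 12 -13.2 43 38 13.2 -10.4 43 29 14.7 -7 43 19 16.8 -3.7 43 10 19.5 0 43 0; python3 see.py 8 wrist
```

```text
t 10.38 tray xyz [ 11.6 -15.6  53.9] tip z 42.9 head 47.1 open 17.2 F [ 0.8 -0.2 -0.3] tilt [0.024 0.008] q [ 0.39  0.45 -0.83  1.84  0.4   0.99 -1.14]
to 12.0 -13.2 43.0 38.0 : d world mm [ 0.1 -2.5  0.1] yaw -0.158
to 13.2 -10.4 43.0 29.0 : d world mm [-0.6 -3.   0. ] yaw -0.157
to 14.7 -7.0 43.0 19.0 : d world mm [-0.8 -3.6  0. ] yaw -0.175
to 16.8 -3.7 43.0 10.0 : d world mm [-1.4 -3.7  0. ] yaw -0.157
to 19.5 0.0 43.0 0.0 : d world mm [-1.9 -4.2  0. ] yaw -0.175
```

View pics/wrist8.png

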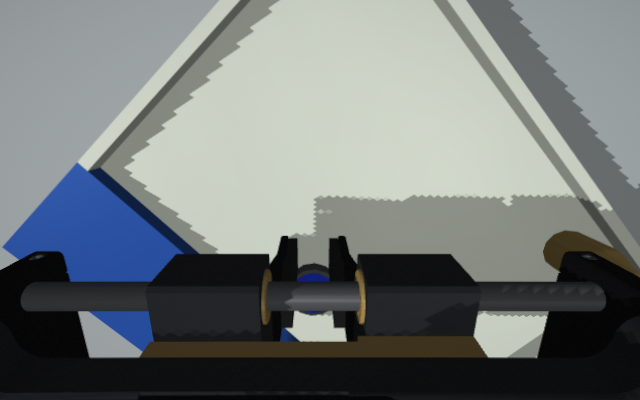

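Emit:
{"method": "apply_moves", "body": {
  "commands": [
    [0,0,-0.08,0,-1.3,0,0.2],
    [0,0,-0.08,-0.1,-1.4,0,0.2],
    [0,0,-0.08,-0.3,-1.5,0,0.2],
    [0,0,-0.08,-0.4,-1.6,0,0.2],
    [0,0,-0.08,-0.4,-1.8,0,0.2],
    [0,0,-0.08,-0.5,-1.9,0,0.2]
  ]
}}

```text
time_s: 11.18
position: [0.5322, 0.1077, 0.0538]
orientation: [-1.409, 0.786, -0.824]
wrist_force: [-0.2, 0.5, -0.1]
opening: 0.0178
```

```bash
python3 plan.py 14.7 -7 43 19 16.8 -3.7 43 10 19.5 0 43 0; python3 see.py 9 wrist
```

```text
t 11.18 tray xyz [16.8 -4.4 53.8] tip z 42.8 head 18.6 open 17.8 F [-0.2  0.5 -0.1] tilt [ 0.024 -0.005] q [ 0.33  0.41 -0.73  1.86  0.35  0.97 -1.58]
to 14.7 -7.0 43.0 19.0 : d world mm [1.5 3.  0.2] yaw 0.007
to 16.8 -3.7 43.0 10.0 : d world mm [-1.4 -3.7  0. ] yaw -0.157
to 19.5 0.0 43.0 0.0 : d world mm [-1.9 -4.2  0. ] yaw -0.175
```

View pics/wrist9.png

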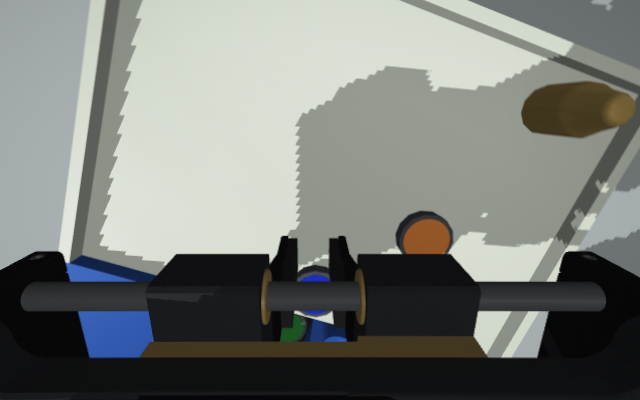

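Emit:
{"method": "apply_moves", "body": {
  "commands": [
    [0,0,-0.08,-0.8,-1.5,0,0.2],
    [0,0,-0.08,-1,-1.5,0,0.2],
    [0,0,-0.08,-1.2,-1.5,0,0.2],
    [0,0,-0.08,-1.5,-1.3,0,0.2]
  ]
}}

```text
time_s: 11.72
position: [0.5274, 0.1013, 0.0538]
orientation: [-1.297, 1.034, -1.075]
wrist_force: [0.0, 0.2, 0.1]
opening: 0.0174
```

```bash
python3 plan.py 30 0 43 0 52 0 43 0; python3 see.py 10 wrist
```

```text
t 11.72 tray xyz [22.9  0.9 53.8] tip z 42.8 head -0.2 open 17.4 F [0.  0.2 0.1] tilt [ 0.021 -0.013] q [ 0.29  0.39 -0.67  1.87  0.31  0.97 -1.88]
to 30.0 0.0 43.0 0.0 : d world mm [-7.2 -0.6  0.2] yaw 0.004
to 52.0 0.0 43.0 0.0 : d world mm [-21.5  -4.6   0. ] yaw 0.0
```

View pics/wrist10.png

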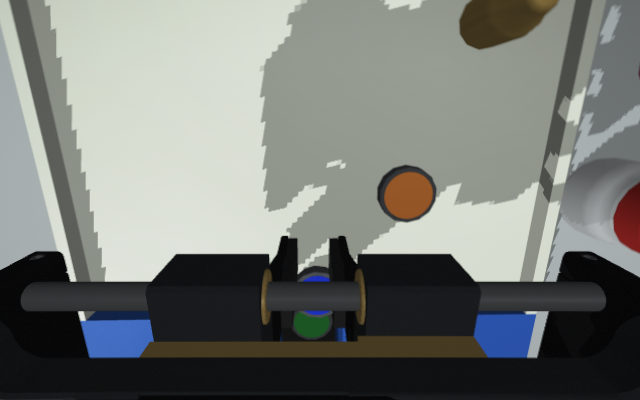

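Blue is centred ahead of the fingers (316,294) with green in the slot beyond (312,325). Pushing straight through.

Emit:
{"method": "apply_moves", "body": {
  "commands": [
    [0,0,0,-5,-0.5,0,0.2],
    [0,0,0,-5,-0.9,0,0.2],
    [0,0,0,-5,-1,0,0.2],
    [0,0,0,-5,-1,0,0.2],
    [0,0,0,-5,-1,0,0.2],
    [0,0,0,-3.5,-0.7,0,0.2],
    [0,0,0,0,0,0,0.2]
  ]
}}

```text
time_s: 12.65
position: [0.4963, 0.0956, 0.0538]
orientation: [-1.298, 1.033, -1.073]
wrist_force: [-0.3, -0.7, 0.2]
opening: 0.0177
```

```bash
python3 plan.py 53 0 43 0; python3 see.py 11 wrist
```

```text
t 12.65 tray xyz [54.4 -0.  53.8] tip z 42.8 head -0.1 open 17.7 F [-0.3 -0.7  0.2] tilt [ 0.021 -0.013] q [ 0.32  0.33 -0.69  1.95  0.28  0.94 -1.87]
to 53.0 0.0 43.0 0.0 : d world mm [1.4 0.3 0.2] yaw 0.001
```

View pics/wrist11.png

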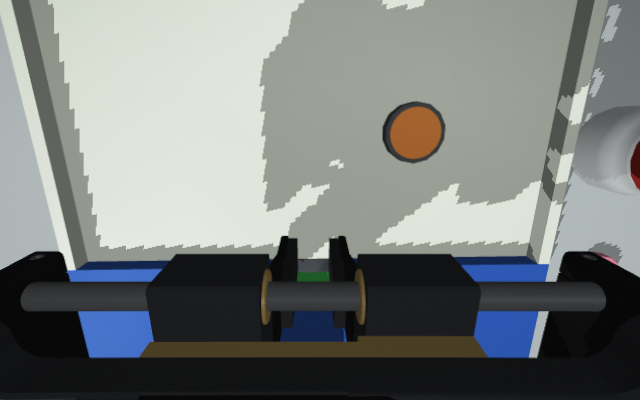

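Emit:
{"method": "apply_moves", "body": {
  "commands": [
    [0,0,0,6,1,5,0.2],
    [0,0,0,6,1,30,0.2],
    [0,0,0.15,15,-10,30,0.2],
    [0,0,0.18,20,-20,0,0.2],
    [0,0,0.18,20,-20,0,0.2],
    [0,0,0.18,20,-15,0,0.2],
    [0,0,0.18,10,-10,0,0.2],
    [0,0,0.18,0,0,0,0.2],
    [0,0,0.18,0,0,0,0.2],
    [0,0,0.18,0,0,0,0.2],
    [0,0,0.18,0,0,0,0.2],
    [0,0,0.18,0,0,0,0.2]
  ]
}}

```text
time_s: 14.2
position: [0.6034, 0.0197, 0.1254]
orientation: [-1.513, -0.375, 0.349]
wrist_force: [0.3, -0.2, -0.6]
opening: 0.0177
```

```bash
python3 plan.py -31 78 100 126; python3 see.py 12 wrist top side
```

```text
t 14.2 tray xyz [-34.4  96.6 125.4] tip z 114.4 head 104.5 open 17.7 F [ 0.3 -0.2 -0.6] tilt [0.01 0.03] q [ 0.64  0.54 -0.96  1.62  0.44  1.2   0.06]
to -31.0 78.0 100.0 126.0 : d world mm [ -7.2  17.5 -14.4] yaw 0.376
top green [289.  344.4] 125 [226.9  24.2  48. ]
side amber [306.1 242.4] 155 [-12.7  50.3  48. ]
```

View pics/top12.png

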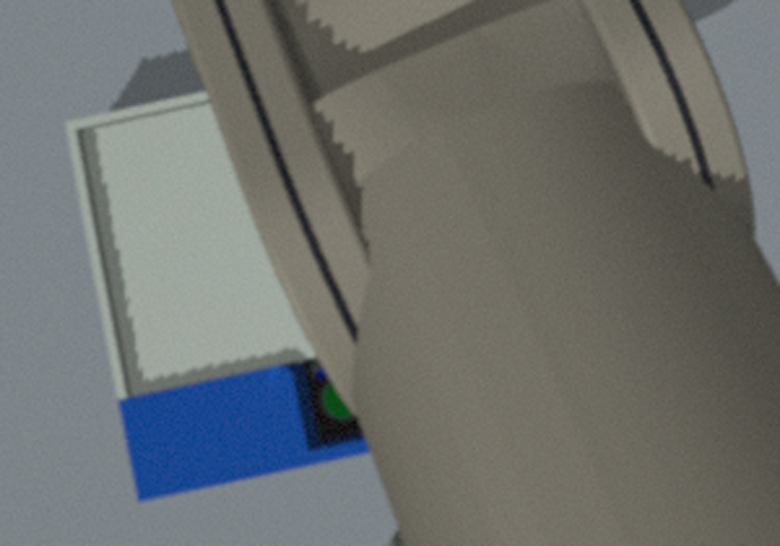

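View pics/side12.png

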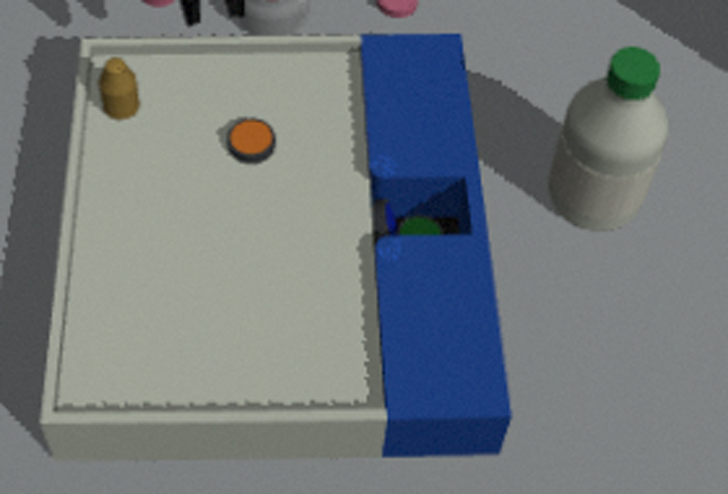

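Emit:
{"method": "apply_moves", "body": {
  "commands": [
    [0,0,0.18,-5,6,0,0.2],
    [0,0,0.18,-2,6,-10,0.2],
    [0,0,0,0,5,-10,0.2],
    [0,0,0,0,0,0,0.2]
  ]
}}

```text
time_s: 14.85
position: [0.5969, 0.0372, 0.105]
orientation: [-1.449, -0.634, 0.614]
wrist_force: [0.9, -0.4, -0.1]
opening: 0.0177
```

```bash
python3 plan.py -31 78 70 126 -31 78 43 126; python3 see.py 13 wrist side
```

```text
t 14.85 tray xyz [-31.7  78.2 105. ] tip z 94.0 head 123.8 open 17.7 F [ 0.9 -0.4 -0.1] tilt [-0.     0.032] q [ 0.64  0.59 -1.01  1.65  0.5   1.19  0.33]
to -31.0 78.0 70.0 126.0 : d world mm [ -0.7   0.  -24. ] yaw 0.038
to -31.0 78.0 43.0 126.0 : d world mm [  0.   0. -27.] yaw 0.0
side amber [306.1 242.4] 155 [-12.7  50.3  48. ]
```

View pics/wrist13.png

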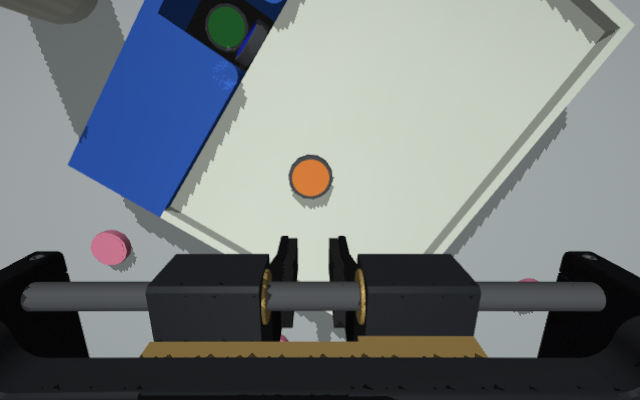

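View pics/side13.png

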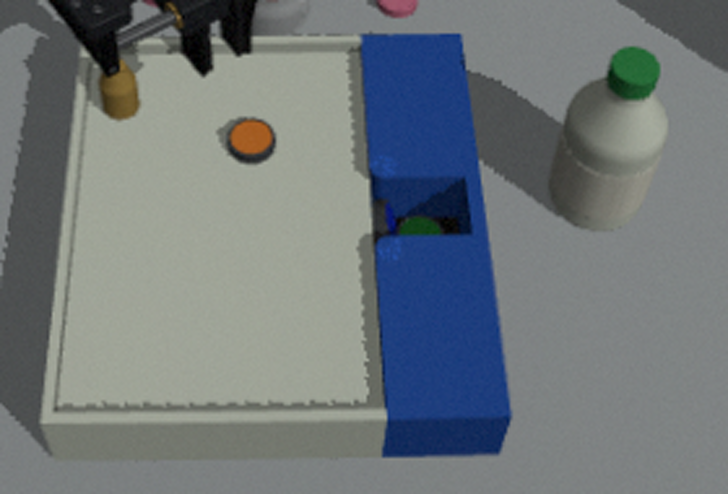

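Emit:
{"method": "apply_moves", "body": {
  "commands": [
    [0,0,0.03,0,0,-12,0.2],
    [0,0,0,0,0,-14,0.2],
    [0,0,0,0,0,-12,0.2],
    [0,0,0,0,0,-10,0.2]
  ]
}}

```text
time_s: 15.45
position: [0.5978, 0.036, 0.0551]
orientation: [-1.444, -0.657, 0.636]
wrist_force: [-0.7, 0.2, 0.3]
opening: 0.0171
```

```bash
python3 plan.py -31 78 43 126 13 17.5 43 126; python3 see.py 14 wrist side
```

```text
t 15.45 tray xyz [-32.3  79.5  55.1] tip z 44.1 head 125.5 open 17.1 F [-0.7  0.2  0.3] tilt [0.001 0.031] q [ 0.62  0.65 -0.98  1.68  0.56  1.12  0.32]
to -31.0 78.0 43.0 126.0 : d world mm [-1.6  1.2 -1.1] yaw 0.009
to 13.0 17.5 43.0 126.0 : d world mm [-55.7  50.    0. ] yaw 0.0
side amber [306.1 242.4] 155 [-12.7  50.3  48. ]
```

View pics/wrist14.png

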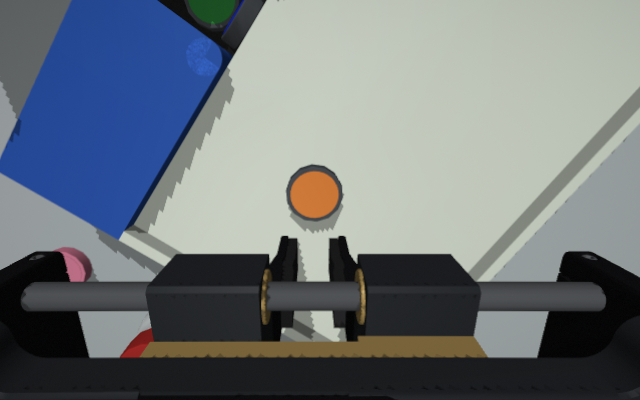

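View pics/side14.png

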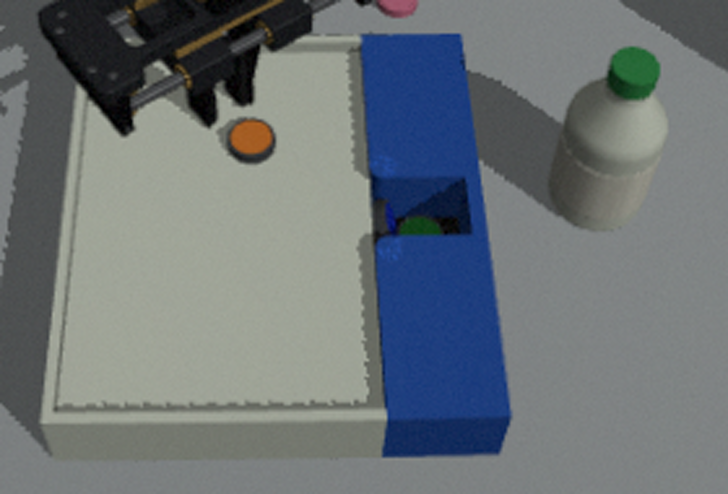

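Emit:
{"method": "apply_moves", "body": {
  "commands": [
    [0,0,0.009,-2,1.5,-1,0.2],
    [0,0,0,-4,3.6,0,0.2],
    [0,0,0,-5,4.5,0,0.2],
    [0,0,0,-5,4.5,0,0.2],
    [0,0,0,-5,4.5,0,0.2],
    [0,0,0,-5,4.5,0,0.2],
    [0,0,0,-5,4.5,0,0.2],
    [0,0,0,-5,4.5,0,0.2]
  ]
}}

```text
time_s: 16.55
position: [0.5594, 0.0707, 0.055]
orientation: [-1.441, -0.665, 0.643]
wrist_force: [0.5, 0.1, -0.3]
opening: 0.0173
```

```bash
python3 plan.py 13 17.5 43 126; python3 see.py 15 wrist side
```

```text
t 16.55 tray xyz [-2.  37.5 55. ] tip z 44.0 head 126.1 open 17.3 F [ 0.5  0.1 -0.3] tilt [0.001 0.031] q [ 0.62  0.59 -1.01  1.78  0.53  1.08  0.26]
to 13.0 17.5 43.0 126.0 : d world mm [-18.9  16.4  -1. ] yaw -0.001
side green [371.1 277. ] 65 [ 85.  -14.8  48. ]
side amber [321.5 258.7] 169 [11.2 19.1 48. ]
```

View pics/wrist15.png

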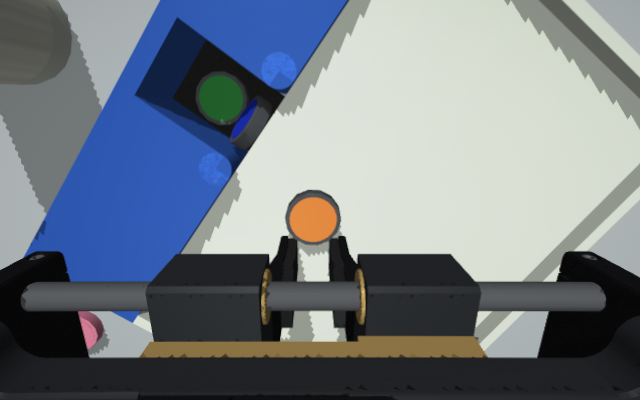

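Emit:
{"method": "apply_moves", "body": {
  "commands": [
    [0,0,0,-5,4.3,-0.5,0.2],
    [0,0,0,-5,4.3,-0.5,0.2],
    [0,0,0,-5,4.3,0,0.2],
    [0,0,0,-4,3.4,0,0.2]
  ]
}}

```text
time_s: 17.15
position: [0.5393, 0.0881, 0.054]
orientation: [-1.441, -0.665, 0.643]
wrist_force: [-0.1, -0.0, -0.1]
opening: 0.0176
```

```bash
python3 plan.py 12.4 15.6 43 135 13.2 12.9 43 144 14.4 10 43 153 16.1 6.8 43 162 18.3 3.4 43 171 21 0 43 180; python3 see.py 16 side
```

```text
t 17.15 tray xyz [14.  16.3 54. ] tip z 43.0 head 126.1 open 17.6 F [-0.1 -0.  -0.1] tilt [0.001 0.031] q [ 0.61  0.56 -1.03  1.82  0.52  1.06  0.23]
to 12.4 15.6 43.0 135.0 : d world mm [1.4 1.  0. ] yaw 0.155
to 13.2 12.9 43.0 144.0 : d world mm [-1.3  2.5  0. ] yaw 0.157
to 14.4 10.0 43.0 153.0 : d world mm [-1.8  2.6  0. ] yaw 0.157
to 16.1 6.8 43.0 162.0 : d world mm [-2.3  2.8  0. ] yaw 0.157
to 18.3 3.4 43.0 171.0 : d world mm [-2.9  2.9  0. ] yaw 0.157
to 21.0 0.0 43.0 180.0 : d world mm [-3.4  2.8  0. ] yaw 0.157
side green [371.2 277. ] 66 [ 85.2 -14.8  48. ]
side amber [331.7 269.6] 174 [26.3 -0.9 48. ]
```

Emit:
{"method": "apply_moves", "body": {
  "commands": [
    [0,0,0.08,0,0.8,0,0.2],
    [0,0,0.08,0,0.8,0,0.2],
    [0,0,0.08,-0.5,1.1,0,0.2],
    [0,0,0.08,-0.6,1.2,0,0.2],
    [0,0,0.08,-0.8,1.3,0,0.2],
    [0,0,0.08,-0.9,1.3,0,0.2]
  ]
}}

```text
time_s: 17.95
position: [0.5357, 0.0953, 0.0541]
orientation: [-1.281, -1.036, 1.025]
wrist_force: [0.7, 0.3, 0.1]
opening: 0.0174
```

```bash
python3 plan.py 16.1 6.8 43 162 18.3 3.4 43 171 21 0 43 180; python3 see.py 17 side wrist
```

```text
t 17.95 tray xyz [16.   8.5 54.1] tip z 43.1 head 154.5 open 17.4 F [0.7 0.3 0.1] tilt [-0.013  0.027] q [ 0.66  0.62 -1.13  1.82  0.59  1.11  0.66]
to 16.1 6.8 43.0 162.0 : d world mm [-0.4  1.7 -0.1] yaw 0.131
to 18.3 3.4 43.0 171.0 : d world mm [-2.9  2.9  0. ] yaw 0.157
to 21.0 0.0 43.0 180.0 : d world mm [-3.4  2.8  0. ] yaw 0.157
side green [371.1 277.2] 61 [ 85.  -15.2  48. ]
side amber [338.  272.1] 172 [35.7 -5.5 48. ]
```

View pics/wrist17.png

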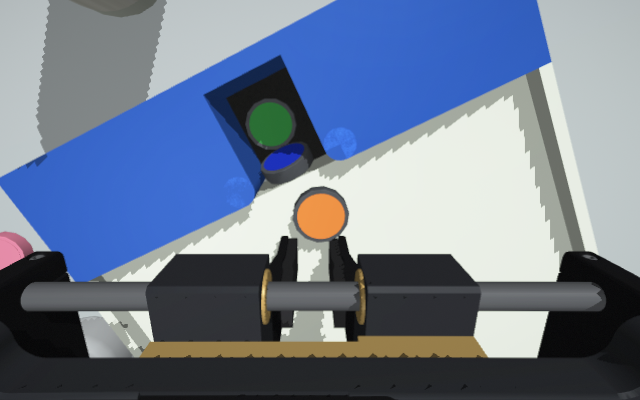

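```bash
python3 plan.py 8 12 43 155 5 -9.4 43 190
```

```text
t 18.05 tray xyz [16.   8.4 54. ] tip z 43.0 head 154.4 open 17.0 F [-0.8  0.4 -0.8] tilt [-0.013  0.027] q [ 0.66  0.62 -1.13  1.82  0.59  1.11  0.66]
to 8.0 12.0 43.0 155.0 : d world mm [ 8.6 -1.9 -0. ] yaw 0.01
to 5.0 -9.4 43.0 190.0 : d world mm [-1.5 21.6  0. ] yaw 0.611
```

Emit:
{"method": "apply_moves", "body": {
  "commands": [
    [0,0,0,5,-1,0,0.2],
    [0,0,0,5,-1,0,0.2],
    [0,0,0.12,0,4.5,0,0.2],
    [0,0,0.15,0,4.5,0,0.2],
    [0,0,0.15,-0.5,4.5,0,0.2],
    [0,0,0.15,-0.5,4.5,0,0.2],
    [0,0,0.06,-0.5,3,0,0.2],
    [0,0,0,0,0,0,0.2]
  ]
}}

```text
time_s: 19.05
position: [0.5473, 0.1135, 0.054]
orientation: [-0.96, -1.49, 1.494]
wrist_force: [-0.1, -0.2, 0.4]
opening: 0.0171
```

```bash
python3 plan.py 8 -9.4 43 190; python3 see.py 18 side wrist
```

```text
t 19.05 tray xyz [ 0.8 -6.9 54. ] tip z 43.0 head -169.0 open 17.1 F [-0.1 -0.2  0.4] tilt [-0.026  0.014] q [ 0.64  0.74 -1.22  1.76  0.71  1.2   1.19]
to 8.0 -9.4 43.0 190.0 : d world mm [-7.6  1.   0. ] yaw 6.266
```

View pics/wrist18.png

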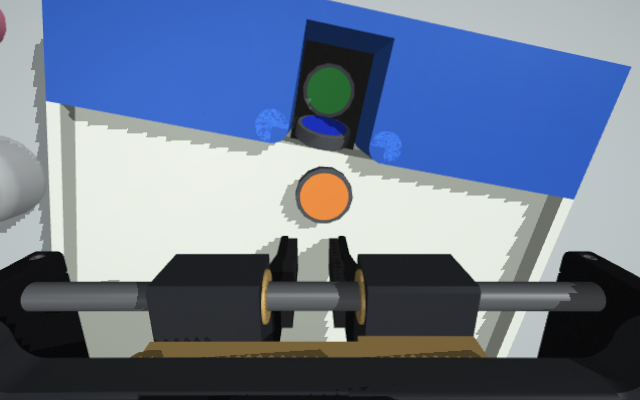

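Run:
```python
from rig import optics
from filt import *
pose=np.load("pose.npy");p=optics.snapshot("wrist")
print(p["vfov"],filters(p)["amber"])
for uv in [(324,195)]: print(np.round(wt(pose,ray(p,uv,.048))*1e3,1))
for uv in [(284,142),(372,158),(302,38)]: print(np.round(wt(pose,ray(p,uv,.045))*1e3,1))
```

```text
64.07586591948629 []
[38.6 -5.7 48. ]
[61.1 19.1 45. ]
[ 61.5 -26.3  45. ]
[109.2  18.8  45. ]
```

Emit:
{"method": "apply_moves", "body": {
  "commands": [
    [0,0,0,-2,2,0,0.2],
    [0,0,0,-3,1,0,0.2],
    [0,0,0,-4,-1.6,0,0.2],
    [0,0,0,-4.6,-1.9,0,0.2],
    [0,0,0,-4.6,-1.9,0,0.2]
  ]
}}

```text
time_s: 19.82
position: [0.528, 0.1102, 0.0541]
orientation: [-0.963, -1.487, 1.493]
wrist_force: [0.3, 0.2, 0.4]
opening: 0.0174
```

```bash
python3 plan.py 40 -3.8 43 190; python3 see.py 19 side wrist
```

```text
t 19.82 tray xyz [20.4 -7.7 54.1] tip z 43.1 head -169.2 open 17.4 F [0.3 0.2 0.4] tilt [-0.025  0.013] q [ 0.68  0.71 -1.24  1.81  0.7   1.18  1.18]
to 40.0 -3.8 43.0 190.0 : d world mm [-18.4  -7.9  -0.1] yaw 6.269
```

View pics/wrist19.png

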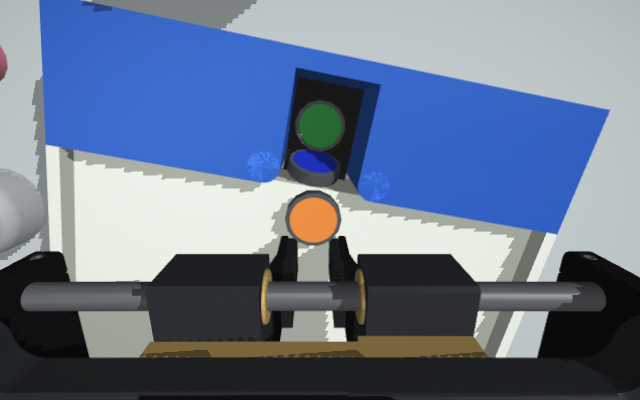

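Emit:
{"method": "apply_moves", "body": {
  "commands": [
    [0,0,0,-4.8,-1.2,0,0.2],
    [0,0,0,-4.8,-1.2,0,0.2],
    [0,0,0,-4.8,-1.2,0,0.2]
  ]
}}

```text
time_s: 20.3
position: [0.5129, 0.1063, 0.0541]
orientation: [-0.964, -1.487, 1.493]
wrist_force: [0.5, -0.0, 0.0]
opening: 0.0175
```

```bash
python3 plan.py 50 -5 43 190; python3 see.py 20 wrist
```

```text
t 20.3 tray xyz [36.  -7.  54.1] tip z 43.1 head -169.2 open 17.5 F [ 0.5 -0.   0. ] tilt [-0.025  0.013] q [ 0.72  0.68 -1.26  1.85  0.69  1.17  1.18]
to 50.0 -5.0 43.0 190.0 : d world mm [-13.3  -4.9  -0.1] yaw 6.27
```

View pics/wrist20.png

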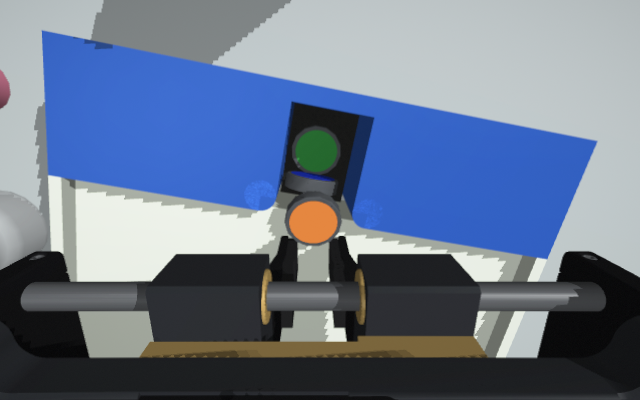

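Emit:
{"method": "apply_moves", "body": {
  "commands": [
    [0,0,0,-5,-0.6,0,0.2],
    [0,0,0,-5,-0.8,0,0.2],
    [0,0,0,-4,-0.8,0,0.2]
  ]
}}

```text
time_s: 20.72
position: [0.4983, 0.1035, 0.0542]
orientation: [-0.965, -1.487, 1.493]
wrist_force: [6.5, -2.3, -0.2]
opening: 0.0175
```

```bash
python3 plan.py 50 -5 43 190; python3 see.py 21 wrist
```

```text
t 20.73 tray xyz [50.8 -7.3 54.2] tip z 43.2 head -169.2 open 17.5 F [ 6.5 -2.3 -0.2] tilt [-0.024  0.012] q [ 0.75  0.66 -1.28  1.89  0.68  1.15  1.18]
to 50.0 -5.0 43.0 190.0 : d world mm [ 1.3 -2.1 -0.2] yaw 6.27
```

View pics/wrist21.png

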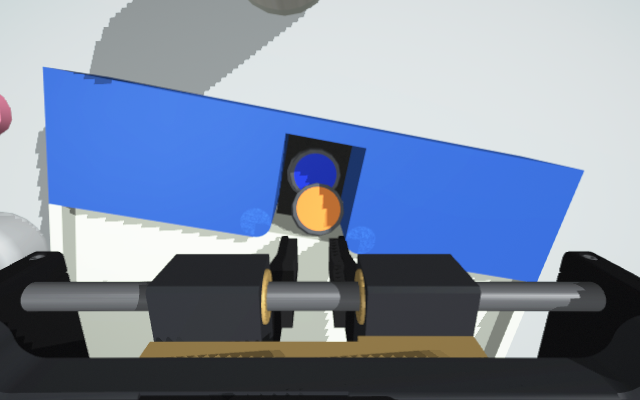

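Emit:
{"method": "apply_moves", "body": {
  "commands": [
    [0,0,0,6,1,0,0.2],
    [0,0,0,8,2,5,0.2]
  ]
}}

```text
time_s: 21.02
position: [0.512, 0.106, 0.0591]
orientation: [-0.965, -1.485, 1.494]
wrist_force: [0.4, 0.0, 0.1]
opening: 0.0176
```

```bash
python3 plan.py 50 -5 43 190; python3 see.py 22 wrist side
```

```text
t 21.02 tray xyz [36.9 -6.9 59.1] tip z 48.1 head -169.3 open 17.6 F [0.4 0.  0.1] tilt [-0.025  0.011] q [ 0.72  0.68 -1.27  1.85  0.68  1.17  1.19]
to 50.0 -5.0 43.0 190.0 : d world mm [-12.4  -4.6  -5.1] yaw 6.27
```

View pics/wrist22.png

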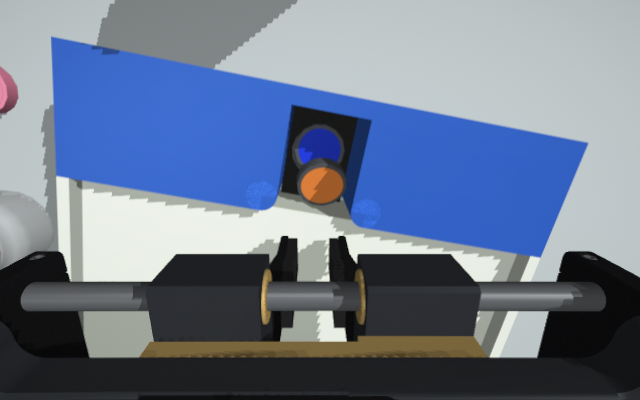

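View pics/side22.png

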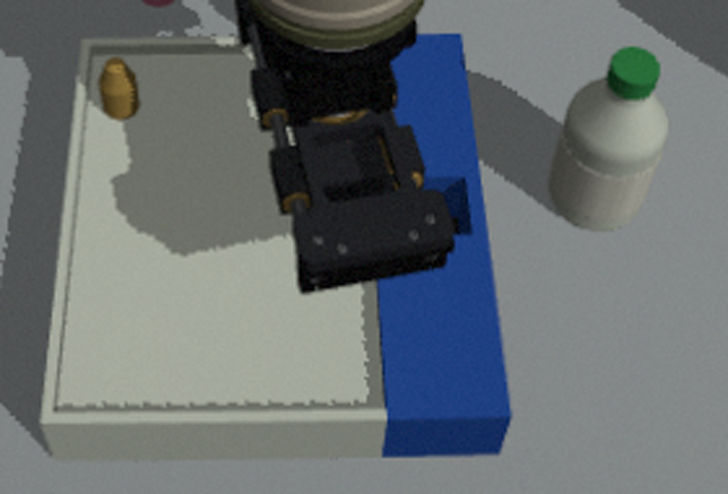

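Emit:
{"method": "apply_moves", "body": {
  "commands": [
    [0,0,0,3,0,25,0.2],
    [0,0,0,5,0,45,0.2],
    [0,0,0,10,-20,45,0.2],
    [0,0,0,0,-50,20,0.2],
    [0,0,0,0,-50,0,0.2],
    [0,0,0,-10,-50,0,0.2],
    [0,0,0,-10,-50,0,0.2],
    [0,0,0,-10,-40,0,0.2],
    [0,0,0,0,0,0,0.2]
  ]
}}

```text
time_s: 22.25
position: [0.4987, -0.1578, 0.2]
orientation: [-0.959, -1.493, 1.493]
wrist_force: [0.2, -0.5, -0.3]
opening: 0.0178
```

```bash
python3 plan.py; python3 see.py 23 top side; python3 -c "
import cv2
for n in('top','side'):
  i=cv2.imread(f'pics/{n}23.png'); c=i[320:470,250:420] if n=='top' else i[150:270,340:500]
  cv2.imwrite(f'pics/{n}23z.png',cv2.resize(c,None,fx=4,fy=4,interpolation=cv2.INTER_CUBIC))"
```

```text
t 22.25 tray xyz [105.1 248.3 200. ] tip z 189.0 head -168.9 open 17.8 F [ 0.2 -0.5 -0.3] tilt [-0.024  0.016] q [ 1.33  0.52 -1.41  1.7   0.51  1.4   1.81]
top blue [260.9 266.4] 132 [94.6  5.4 48. ]
top green [292.3 342.7] 242 [225.4  30.   48. ]
top amber [254.4 254.6] 162 [73.7 -1.1 48. ]
side blue [375.4 276. ] 87 [ 91.6 -13.2  48. ]
side amber [361.3 276.2] 107 [ 70.4 -13.2  48. ]
```

View pics/top23.png

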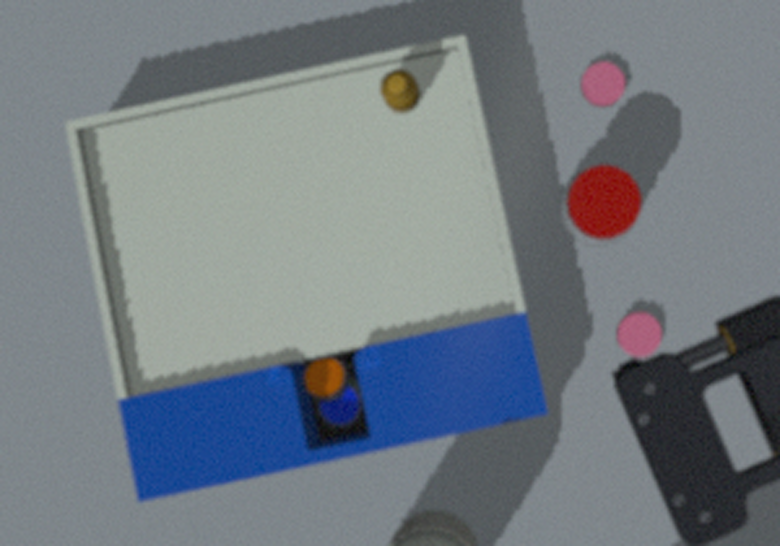

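View pics/side23z.png

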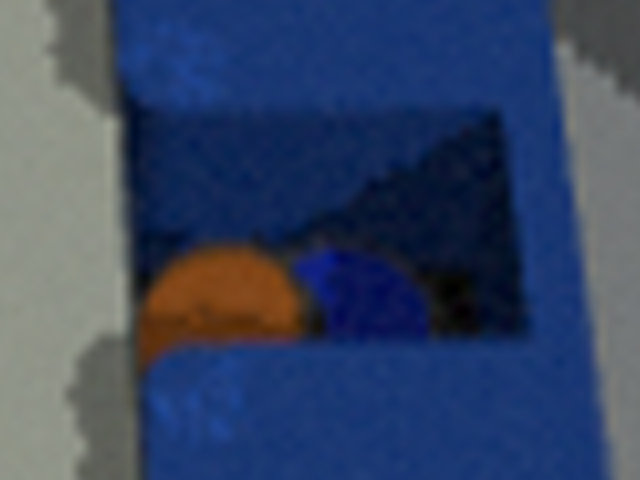

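Run:
```python
from rig import optics
from filt import *
pose=np.load("pose.npy");t=optics.snapshot("top");s=optics.snapshot("side")
for n,a,b in (("amber",(254.4,254.6),(361.3,276.2)),("blue",(260.9,266.4),(375.4,276.))):
    for z in (.015,.02,.025,.03,.035,.04,.045):
        W=ray(t,a,z); print(n,z,np.round(wt(pose,W)*1e3,1),"side pred",np.round(proj(s,W)[0],1),"seen",b)
W=tw(pose,[[.06,.02,.05],[.06,-.02,.05],[.116,.02,.05],[.116,-.02,.05]])
print(np.round(proj(t,W),1),np.round(proj(s,W),1))
```

```text
amber 0.015 [75.1 -6.5 15. ] side pred [362.7 283.8] seen (361.3, 276.2)
amber 0.02 [74.9 -5.7 20. ] side pred [362.7 281.6] seen (361.3, 276.2)
amber 0.025 [74.7 -4.9 25. ] side pred [362.8 279.5] seen (361.3, 276.2)
amber 0.03 [74.5 -4.1 30. ] side pred [362.8 277.3] seen (361.3, 276.2)
amber 0.035 [74.2 -3.2 35. ] side pred [362.8 275.1] seen (361.3, 276.2)
amber 0.04 [74.  -2.4 40. ] side pred [362.9 272.9] seen (361.3, 276.2)
amber 0.045 [73.8 -1.6 45. ] side pred [362.9 270.7] seen (361.3, 276.2)
blue 0.015 [97.   0.3 15. ] side pred [376.3 279.8] seen (375.4, 276.0)
blue 0.02 [96.7  1.1 20. ] side pred [376.3 277.7] seen (375.4, 276.0)
blue 0.025 [96.3  1.9 25. ] side pred [376.3 275.6] seen (375.4, 276.0)
blue 0.03 [95.9  2.6 30. ] side pred [376.3 273.4] seen (375.4, 276.0)
blue 0.035 [95.6  3.4 35. ] side pred [376.3 271.3] seen (375.4, 276.0)
blue 0.04 [95.2  4.2 40. ] side pred [376.3 269.1] seen (375.4, 276.0)
blue 0.045 [94.8  4.9 45. ] side pred [376.3 266.9] seen (375.4, 276.0)
[[265.2 243.7]
 [241.2 248.8]
 [272.2 277.6]
 [248.1 282.7]] [[353.2 257.1]
 [354.7 279.5]
 [389.5 256.7]
 [392.2 279. ]]
```

View pics/top23z.png

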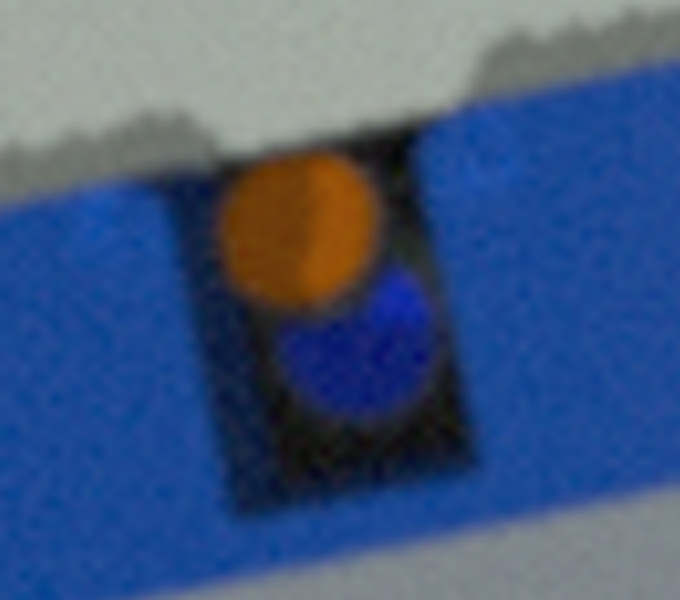

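```bash
python3 see.py 24 top side
python3 - <<'E'
from rig import robot,workorder
print(robot.observe()["time_s"]); print(workorder.close_job())
E
```

```text
top blue [261.  266.4] 131 [94.6  5.5 48. ]
top green [292.3 342.8] 244 [225.5  29.9  48. ]
top amber [254.4 254.5] 160 [73.5 -1.1 48. ]
side blue [375.5 275.9] 85 [ 91.8 -13.   48. ]
side amber [361.4 276.2] 106 [ 70.6 -13.2  48. ]
22.55
the job is handed in; nothing more can be done
None
```

I pushed the three filters through the gate into the slot in the order green, blue, amber, and handed the job in at about 22.6 s. The fingertips were held slightly open as a two-finger cradle, and nothing was lifted.

**Filters at the end:**
- Amber and blue are at rest in the slot: repeated pictures gave the same pixel positions.
- From both cameras, amber's top face is about 10 mm below the deck and blue's about 20 mm below. That puts amber's centre near 26 mm, against the 34 mm limit. These heights are estimates, because the slot wall partly hides both filters in the side view.
- Green was last seen flat on the slot floor. It is now hidden under the other two, so the last pictures do not confirm it directly.

**Objects to leave alone:** The objective and jar showed at the same pixels as at the start in the top view. The bottle's cap is also unmoved there.

**What did not go cleanly:**
- Blue first landed on edge in the slot; amber's arrival pushed it flat.
- Amber drifted about 3 mm out of the cradle while I turned it toward the gate. I backed off, realigned and pushed again.
- During the last push the wrist force rose briefly to about 7 N, well under the limits, probably from a finger touching the gate wall.
- The wrist camera placed the gate about 3 mm further toward the tray's −y side than my fit from the other two cameras. I steered the last push by the wrist picture.

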